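# Set cooling gaps between rail devices with a spacer gauge

## Robot

A 7-joint arm with a two-finger parallel gripper is mounted at the origin on the work surface. World frame = base frame: x ahead of the robot, y to its left, z up, the work surface at z = 0. Lengths are in m, angles in rad, forces in N, time in s.
With the tool pointing down it reaches from about 0.4 to 0.9 m from the base axis. Payload 5.5 kg.
Tool frame: the origin (TCP) lies on the centre line of the jaws, within the pads' length; the fingertips stand 8 mm ahead of it and the grasp point (between the pads) lies 11 mm behind it; z points along the fingers, y is the line along which they close (so a half turn about z gives the same grasp; the last joint's range is limited). The gripper opens to 92 mm and grips with 3 to 60 N. Pads are 19 mm wide; open, the fingers measure 130 mm over their backs; the gripper's body (75 mm by 190 mm) begins 47 mm behind the grasp point.
Start: joints at [0.263, 0.501, -0.427, 1.55, 0.221, 1.138, -0.21], TCP at [0.65, 0, 0.235] pointing down, gripper open.
Joint ranges: [-2.88, 2.88], [-0.31, 2.03], [-1.54, 1.56], [0.2, 2.42], [-1.41, 4.55], [0.19, 2.02], [-2.57, 2.57]. Speed limits (rad/s): [2.57, 2.57, 3.14, 3.14, 3.14, 3.14, 3.14].

## Interface

Orientations are given as a unit quaternion [w, x, y, z].
In Python, from rig import telemetry, imaging, workorder gives the robot as it stands.
- The arm moves only by the shell command python3 -m inch 'ROWS'. ROWS is JSON, a list of rows, each a list of 3 entries, a list of its own where there are three numbers: the shift along the tool's x, y, z in mm, then the turn about the tool's z in rad, then the finger opening in mm, from 0 to 91.8. In form: [[[x, y, z], spin, claw], ...]. A call has 1 to 10 rows; each row shifts and turns the commanded pose from where the row before left it, along the tool's axes as they then stand; what a row does not reach is not made up. A row lasts 1/12 s, in which the tool goes at most 41.7 mm and 7.16 degrees, less where a joint would pass 70% of its speed; a pose out of reach is approached as far as the arm can. A call with a gripper value outside its range is refused whole. The fingers move at their own pace and stop on an object; the grip force is fixed at half the most. Time passes only in rows, so rows that do not move let the fingers close. It gives the time, the measured TCP pose, the force, the opening and the grip force at its end, in the units of the state.
- telemetry.read_state(): the state, without advancing time (a new reading comes with each control period).
- imaging.grab_frame(name): name is "scene" or "side" or "wrist"; returns the picture (400x640x3 uint8, red, green, blue); there is no depth.
- imaging.camera_info(name): a dict with "vfov" (degrees; the focal length in pixels is half the picture's height over the tangent of half this angle, whatever the lens; pixels are square), "cx", "cy" (the principal point, pixels), "extrinsics" (4x4, takes a point from camera to world coordinates). Camera axes: x right, y down, z forward; pixel columns grow to the right and rows downward; lengths in m; the calibration is good to about 2 mm. A picture is of the moment at which its call begins: read the wrist's pose just before it. camera_info takes no time and is no camera call; for the wrist camera it gives the pose at the moment of the call.
- workorder.finish_job(): hands the job in; it is judged then, once.
Trained networks look in the newest picture that a camera, given by its name, has taken for a name from the list of things; names that differ only in an ending like _2 or _b are one class to them, and where a whole thing is asked for, a point or a joint stands for the part that bears it (a point fixed in the world has none). Each returns a list of dicts, best first, with "p" (0 to 1); they miss things now and then, are a little off and sometimes report something else, mostly with a low value. They report only what shows in the picture. A call takes as long as a camera call.
- imaging.regions_of(thing, camera): "mask" (400x640 bool, what is visible of it) and "extent" ([left, top, width, height] in pixels, round what is visible of it).
The state is a dict: "time_s": time; "q": joint angles; "qd": joint speeds; "joint_efforts": joint torques, N m; "position": TCP position; "tool_rot": TCP orientation; "wrist_force": force on the tool from outside, world axes, zero at the start; "wrist_torque": the same for the moment, N m; "gripper_width": finger opening in m; "finger_force": force on a finger pad.
Only numpy, scipy, OpenCV 4.12 (cv2) and the standard library are available. Lean on these libraries where they do the work, as an engineer would, in place of code of your own. Each camera call takes 0.05 s, during which the arm holds its last target. There are 200 camera calls.

## Task

Set the cooling gaps on the control panel's rail with the black spacer block: stand it over the rail against the fixed end device, slide the middle device up snug against it, then step the spacer to the other side of that device and slide the last device up to it, without shifting what you have already set. Finally take the spacer out and hang it by the slot in its handle on the empty middle prong of the little tool stand. Leave the solder reel, screwdriver, tape roll, terminal strip and loose end clamp where they lie.

Things in the scene. Friction and masses are not known exactly. Their poses are not given: they have to be found in the camera images.
- panel: Control panel's back plate, fixed flat on the bench: 3 mm thick, with one steel rail 35 mm wide, its top 10.5 mm above the bench. Origin on the bench under the rail's middle; +y along the rail from the fixed device towards the last one, x across the rail, z up. A wiring duct 39 mm high runs parallel to the rail on its +x side, 75 to 101 mm from the rail's middle line
- controller_top (a point): Fixed end device of the row, 46 mm wide along the rail: centre of its top face, 75 mm above the bench; it never moves. Axes as the panel's. All three devices sit centred on the rail, tops 75 mm above the bench, with flat upright sides facing along the rail; across the rail they are 90 mm wide up to 53 mm above the bench and 52 mm wide above that
- supply_top (a point): Middle device, the aluminium-coloured power supply, 72 mm wide along the rail: centre of its top face, 75 mm above the bench; axes as the panel's. Captive on the rail, it slides only along it under about 10 N and stays where it is left. At the start the clear gap to the fixed device is 48 to 65 mm, and the last device stands at least 50 mm clear of it
- relay_top (a point): Last device, the light grey solid-state relay, 54 mm wide along the rail: centre of its top face, 75 mm above the bench; axes as the panel's. Captive on the rail, it slides under about 5 N and stays where it is left. Pushed much harder against the spacer it shoves the middle device along too (about 15 N for both)
- spacer_mid (a point): Loose spacer block, black plastic, about 0.16 kg, standing upright: its centre, 65 mm above its underside. 130 mm tall, 25 mm thick along its y (the gap to set). Up to 75 mm height it is 72 mm wide along x; above that a handle 44 mm wide along x, best gripped by these two outer faces, above the devices' tops. A half turn about z changes nothing
- spacer: The same spacer block; origin at the centre of its underside. A notch 46 mm wide and 10 mm high in its underside straddles the rail, so that its two feet stand on the plate, 3 mm above the bench
- spacer_slot (a point): Centre of the slot in the spacer's handle, 104 mm above the spacer's underside. The slot runs right through along y; it is 20 mm wide along x and 26 mm high (from 91 to 117 mm above the underside)
- prong_mid (a point): Empty middle prong of the tool stand: the point half-way along it, on its middle line, 150 mm above the bench. A level steel rod 6 mm thick and 70 mm long that sticks out along +y from the upright sheet (whose face is 35 mm behind this point); its last 3 mm turn up, their top 160 mm above the bench
- stand: Small tool stand of white perforated sheet, fixed; origin on the bench below the root of the middle prong, +y along the prongs. The sheet is 290 mm wide along x and 175 mm tall, its foot reaches 40 mm forward. The outer prongs, 105 mm to either side along x, carry a spanner and a pair of cutters
- solder_reel: Bystander: an upright grey reel, 54 mm across and 50 mm tall; origin at its underside
- screwdriver: Bystander: a yellow-handled screwdriver, 160 mm long; origin at its underside
- tape: Bystander: a roll of blue tape lying flat, 96 mm across, 19 mm high; origin at its underside
- terminal_strip: Bystander: a white terminal strip, 22 x 85 x 18 mm; origin at its underside
- end_clamp: Bystander: a small loose grey end clamp, 26 x 48 x 9 mm, lying on the plate beside the fixed device; origin at its underside

How it is judged:
On the way, in this order (a step that is already met when the one before it is completed fails the run):
1. the spacer stands over the rail against the fixed device and the middle device is slid up to it (y of supply_top in the frame of controller_top between 0.0815 and 0.0865 m and y of spacer_mid in the frame of controller_top between 0.0305 and 0.0405 m and x of spacer_mid in the frame of controller_top between -0.015 and 0.015 m and z of spacer_mid in the frame of controller_top between -0.018 and 0 m and angle between spacer_mid's own z axis and vertical below 0.12 rad), for 0.2 s.
2. the spacer stands over the rail on the other side of the middle device and the last device is slid up to it (y of relay_top in the frame of supply_top between 0.0855 and 0.0905 m and y of spacer_mid in the frame of supply_top between 0.0435 and 0.0535 m and x of spacer_mid in the frame of supply_top between -0.015 and 0.015 m and z of spacer_mid in the frame of supply_top between -0.018 and 0 m and angle between spacer_mid's own z axis and vertical below 0.12 rad), for 0.2 s.
At the end, for the whole second after the job is handed in: Both clear gaps between neighbouring devices are 25 mm within 2.5 mm, and the spacer hangs still and upright (within 0.3 rad) by its slot on the empty middle prong, released (y of supply_top in the frame of controller_top between 0.0815 and 0.0865 m and y of relay_top in the frame of supply_top between 0.0855 and 0.0905 m and y of spacer_mid in the frame of prong_mid between -0.024 and 0.034 m and x of spacer_mid in the frame of prong_mid between -0.018 and 0.018 m and z of spacer_mid in the frame of prong_mid between -0.058 and -0.04 m and angle between spacer_mid's own z axis and vertical below 0.3 rad and contact force between spacer and stand above 0.5 N and linear speed of spacer below 0.02 m/s and angular speed of spacer below 0.3 rad/s); the robot touches nothing.
It fails at once if the solder reel, screwdriver, tape roll, terminal strip or loose end clamp is shifted by more than 30 mm (distance of any of solder_reel, screwdriver, tape, terminal_strip, end_clamp from where it was at the start of the episode above 0.03 m).
It also fails if it takes over 72 s, if anything falls off the work surface, if the arm or the gripper's body presses on something with over 40 N, if the wrist force passes 120 N, or if a joint passes its speed limit or range.

## Working session

There is one attempt and no reset: what is moved stays moved. The work goes in short steps, Python scripts to look and compute and a shell command to move; the robot and the scene stay as the last step left them, time stands still between calls to the robot, and variables do not carry over. Pictures are saved under pics/ and viewed, at most 10 in all, crops included, and the job is handed in when it is done.

```bash
ls; mkdir -p pics; python3 - <<'E'
from rig import telemetry, imaging
import cv2, numpy as np
s=telemetry.read_state(); print({k:np.round(v,3).tolist() for k,v in s.items()})
for n in ["scene","side"]:
    f=imaging.grab_frame(n); cv2.imwrite(f"pics/{n}0.png",f[:,:,::-1])
    c=imaging.camera_info(n); print(n,c["vfov"],c["cx"],c["cy"],np.round(c["extrinsics"],3).tolist(), [k for k in c])
E
```

```text
pics
{'time_s': 0.0, 'q': [0.263, 0.502, -0.427, 1.551, 0.221, 1.138, -0.21], 'qd': [-0.0, 0.0, 0.0, 0.0, 0.0, 0.001, 0.001], 'joint_efforts': [-0.0, -56.66, -5.816, -27.911, -0.069, 0.031, 0.0], 'position': [0.649, -0.0, 0.234], 'tool_rot': [-0.001, 0.707, 0.707, -0.001], 'wrist_force': [0.587, -0.212, 0.434], 'wrist_torque': [-0.005, 0.002, 0.02], 'finger_force': 0.0, 'gripper_width': 0.092}
scene 53.851406715642526 314.38290695147606 196.06156752399164 [[0.619, 0.671, -0.409, 0.893], [0.786, -0.524, 0.329, -0.316], [0.006, -0.525, -0.851, 0.883], [0.0, 0.0, 0.0, 1.0]] ['vfov', 'cx', 'cy', 'extrinsics']
side 50.95158850888055 323.8142864180261 200.70442175286124 [[-0.998, -0.013, 0.065, 0.445], [-0.063, 0.494, -0.867, 1.013], [-0.021, -0.869, -0.494, 0.681], [0.0, 0.0, 0.0, 1.0]] ['vfov', 'cx', 'cy', 'extrinsics']
```

View pics/scene0.png

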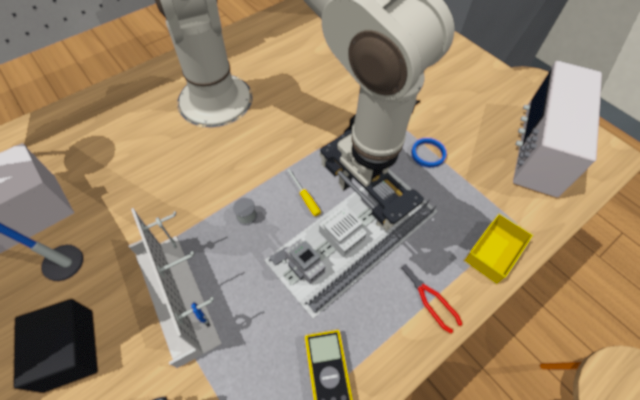

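View pics/side0.png

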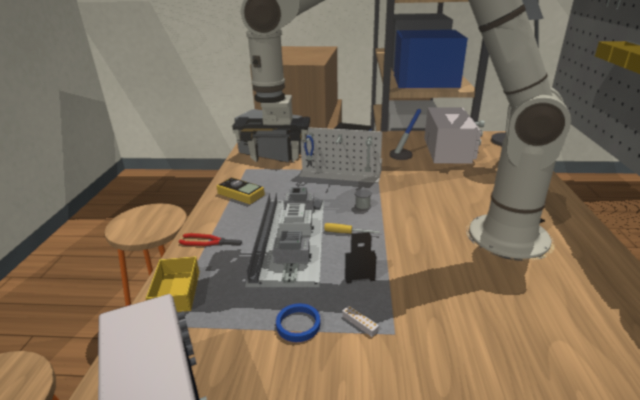

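The scene view shows the stand at the left (prongs ~(180,255)), fixed device (305,258), supply (345,225), and the relay hidden under the gripper. The side view shows the black spacer at (360,258), the device row at x≈290 and the stand at (340,150). Next I'll measure with the networks.

```bash
cat > h.py <<'E'
from rig import telemetry, imaging
import numpy as np, cv2
from scipy.spatial.transform import Rotation as R
def K(c): 
    f=200/np.tan(np.radians(c["vfov"])/2); return f,c["cx"],c["cy"]
def proj(c,P):
    E=c["extrinsics"]; f,cx,cy=K(c); p=(np.atleast_2d(P)-E[:3,3])@E[:3,:3]
    return np.c_[cx+f*p[:,0]/p[:,2],cy+f*p[:,1]/p[:,2]]
def atz(c,uv,z):
    E=c["extrinsics"]; f,cx,cy=K(c); uv=np.atleast_2d(uv).astype(float)
    d=np.c_[(uv[:,0]-cx)/f,(uv[:,1]-cy)/f,np.ones(len(uv))]@E[:3,:3].T
    return E[:3,3]+d*((z-E[2,3])/d[:,2])[:,None]
def info(n):
    c=imaging.camera_info(n); c["extrinsics"]=np.array(c["extrinsics"]); return c
E
python3 - <<'E'
from h import *
c=info("side"); print(proj(c,[[.65,0,.235],[0,0,0]]), proj(info("scene"),[[.65,0,.235],[0,0,0]]))
w=info("wrist"); print("wrist",w["vfov"],w["cx"],w["cy"],np.round(w["extrinsics"],3).tolist())
f=imaging.grab_frame("wrist"); cv2.imwrite("pics/w0.png",f[:,:,::-1])
for n in ["wrist","side","scene"]:
    if n!="wrist": imaging.grab_frame(n)
    c=info(n)
    for t in ["spacer","controller_top","supply_top","relay_top","stand","panel"]:
        r=imaging.regions_of(t,n)[:1]
        for d in r:
            m=d["mask"]; v,u=np.nonzero(m); 
            print(n,t,round(d["p"],2),d["extent"],m.sum(),np.round(cv2.minAreaRect(np.c_[u,v].astype(np.float32))[0],1), np.round(atz(c,[u.mean(),v.mean()],0.05)[0],3))
E
```

```text
[[274.23305828 157.11839554]
 [508.61897189 235.13582493]] [[363.43457461 201.97636254]
 [214.61845648  98.88684706]]
wrist 64.41006369586388 317.0049289064578 194.93248198791258 [[1.0, -0.0, -0.001, 0.65], [-0.001, -0.951, -0.309, 0.085], [-0.001, 0.309, -0.951, 0.383], [0.0, 0.0, 0.0, 1.0]]
wrist controller_top 0.98 [198.8, 2.3, 173.5, 286.4] 42610 [283.5 142. ] [0.623 0.043 0.05 ]
wrist supply_top 0.83 [225.3, 130.8, 92.5, 82.4] 6110 [274.7 171.9] [0.605 0.004 0.05 ]
wrist relay_top 0.79 [213.4, 0.0, 99.5, 71.7] 6513 [263.7  33.9] [0.6   0.137 0.05 ]
wrist stand 0.3 [199.8, 3.1, 172.0, 281.4] 42134 [283.  141.5] [0.623 0.043 0.05 ]
wrist panel 0.78 [196.5, 1.1, 172.6, 283.7] 42432 [283. 142.] [0.623 0.043 0.05 ]
side spacer 0.71 [344.1, 231.5, 31.9, 50.9] 1335 [359.5 257.5] [0.423 0.188 0.05 ]
side controller_top 0.8 [247.8, 184.8, 73.5, 101.2] 6023 [284.3 237. ] [0.609 0.128 0.05 ]
side supply_top 0.87 [275.8, 204.0, 35.8, 31.6] 771 [294.5 219. ] [0.601 0.013 0.05 ]
side relay_top 0.33 [241.4, 186.3, 79.8, 102.0] 5960 [284.5 236.7] [0.609 0.127 0.05 ]
side stand 0.93 [301.9, 123.5, 79.7, 58.1] 3962 [340.9 154. ] [ 0.484 -0.452  0.05 ]
side panel 0.64 [244.6, 185.8, 77.5, 103.2] 6012 [284.7 236.9] [0.609 0.128 0.05 ]
scene spacer 0.42 [341.2, 114.2, 10.7, 17.8] 82 [350.8 124.5] [0.369 0.23  0.05 ]
scene controller_top 0.73 [266.8, 178.9, 168.2, 141.1] 9128 [351.5 237. ] [ 0.644 -0.034  0.05 ]
scene supply_top 0.63 [320.3, 211.6, 48.6, 44.6] 1370 [343.2 230.6] [ 0.61  -0.002  0.05 ]
scene relay_top 0.85 [359.2, 182.8, 34.5, 27.0] 280 [375.6 194.7] [0.586 0.134 0.05 ]
scene stand 0.93 [125.6, 209.8, 95.8, 157.1] 6597 [173.6 281.5] [ 0.503 -0.385  0.05 ]
```

View pics/w0.png

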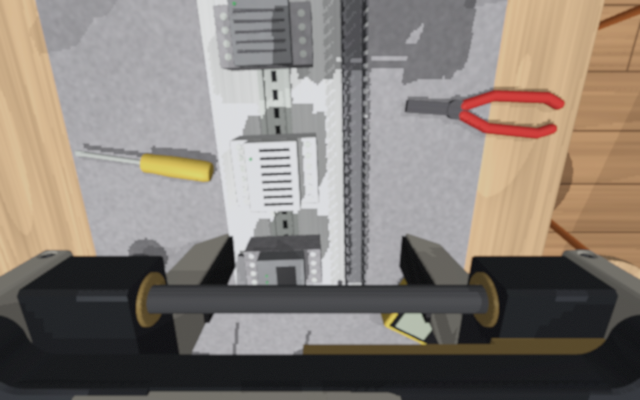

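The wrist view shows the relay at the top (~(265,35)), the supply (272,172), the fixed device at the bottom (285,262), the duct at x≈355 and the screwdriver at left. The tool's +x is world +y, and its +y is world +x. I'll move towards the spacer for a close look.

```bash
python3 -m inch '[[[24,-24,0],0,91],[[24,-24,0],0,91],[[24,-24,0],0,91],[[24,-24,0],0,91],[[24,-24,0],0,91],[[24,-24,0],0,91],[[24,-24,0],0,91],[[24,-24,0],0,91],[[0,0,0],0,91],[[0,0,0],0,91]]'
python3 - <<'E'
from h import *
c=info("wrist"); f=imaging.grab_frame("wrist"); cv2.imwrite("pics/w1.png",f[:,:,::-1])
np.save("w1E.npy",c["extrinsics"])
a=cv2.imread("pics/w0.png")[0:300,190:400]
s=np.zeros((600,800,3),np.uint8); s[:, :420]=cv2.resize(a,(420,600),interpolation=cv2.INTER_CUBIC)
cv2.imwrite("pics/w0c.png",s[:,:420]); print(telemetry.read_state()["position"])
for t in ["spacer","relay_top","supply_top"]:
    for d in imaging.regions_of(t,"wrist")[:1]:
        v,u=np.nonzero(d["mask"]); print(t,d["p"],d["extent"],cv2.minAreaRect(np.c_[u,v].astype(np.float32)))
E
```

```text
time_s: 1.98
position: [0.4568, 0.1938, 0.2353]
tool_rot: [0.0, 0.705, 0.709, 0.0]
wrist_force: [0.8, -0.1, 0.3]
gripper_width: 0.091
finger_force: 0.0
[0.45805316 0.19228956 0.23513157]
spacer 0.62 [247.2, 141.4, 73.0, 58.0] ((283.6159973144531, 169.88803100585938), (50.08793258666992, 74.23746490478516), 79.69515228271484)
relay_top 0.84 [389.5, 190.1, 95.0, 66.4] ((437.0, 222.0), (64.0, 94.0), 90.0)
supply_top 0.96 [385.6, 279.5, 51.8, 69.0] ((403.9391784667969, 318.00299072265625), (75.00995635986328, 38.13142013549805), 60.64224624633789)
```

View pics/w0c.png

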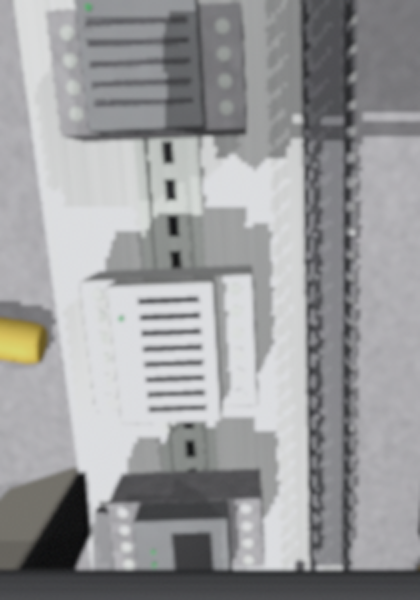

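View pics/w1.png

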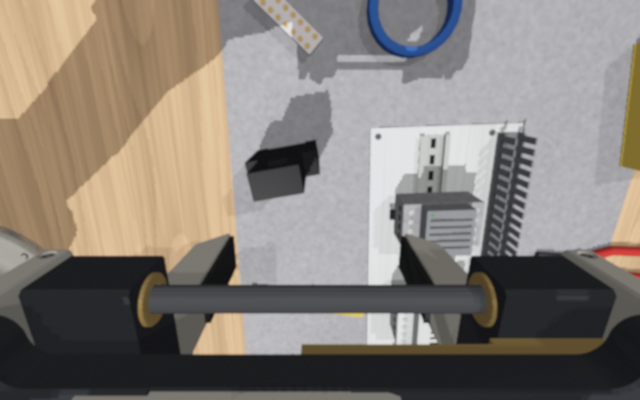

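w0 close-up: the supply's top face spans crop (120–215, 285–418), the fixed device's +y edge is at crop row ~500, and the relay's −y face is at crop row ~135. w1: the spacer is the dark block at (283,170), the relay is at (440,222), and the plate's +y edge runs (370,128)–(523,123). I'll fit poses to the silhouettes.

```bash
cat >> h.py <<'E'
from scipy.optimize import minimize
SP=[(.072,.025,0,.075),(.044,.025,.075,.130)]
def DEV(L): return [(.090,L,.012,.053),(.052,L,.053,.075)]
def sil(c,boxes,x,y,yaw,z0=0,S=4):
    im=np.zeros((400*S//2,640*S//2),np.uint8); s=S/2
    for wx,wy,a,b in boxes:
        P=np.array([[i*wx/2,j*wy/2,k] for i in(-1,1) for j in(-1,1) for k in(a,b)])
        P[:,:2]=P[:,:2]@np.array([[np.cos(yaw),np.sin(yaw)],[-np.sin(yaw),np.cos(yaw)]]); P+= [x,y,z0]
        cv2.fillConvexPoly(im,cv2.convexHull(np.round((proj(c,P)*s+s/2-.5)*16).astype(np.int32)),1,shift=4)
    return im>0
def fit(obs,boxes,g,z0=0,yawfix=None):
    big=[(c,cv2.resize(m.astype(np.uint8),(1280,800),interpolation=cv2.INTER_NEAREST)>0, None if v is None else cv2.resize(v.astype(np.uint8),(1280,800))>0) for c,m,v in obs]
    def cost(p):
        t=0
        for c,m,v in big:
            s=sil(c,boxes,p[0],p[1],p[2] if yawfix is None else yawfix,z0)
            if v is not None: s=s&v
            t+=1-(s&m).sum()/max(1,(s|m).sum())
        return t
    best=None
    for y0 in ([g[2]-.2,g[2],g[2]+.2] if yawfix is None else [0]):
        x0=np.array([g[0],g[1],y0]); 
        r=minimize(cost,x0,method="Nelder-Mead",options=dict(initial_simplex=x0+np.array([[0,0,0],[.02,0,0],[0,.02,0],[0,0,.15]]),xatol=1e-4,fatol=1e-4))
        if best is None or r.fun<best.fun: best=r
    return np.round(best.x,4),round(best.fun,3)
E
python3 - <<'E'
from h import *
w=info("wrist"); s=info("side")
imaging.grab_frame("wrist"); imaging.grab_frame("side")
mw=imaging.regions_of("spacer","wrist")[0]["mask"]; ms=imaging.regions_of("spacer","side")[0]["mask"]
print("w",fit([(w,mw,None)],SP,(.42,.19,0))); print("s",fit([(s,ms,None)],SP,(.42,.19,0))); print("ws",fit([(w,mw,None),(s,ms,None)],SP,(.42,.19,0)))
# plate corners, rail
print(atz(w,[[370,128],[523,123]],.003)); print(atz(w,[[418,136],[446,134]],.0105))
for t,L,g in [("supply_top",.072,(.605,.0,0)),("relay_top",.054,(.6,.13,0))]:
    m=imaging.regions_of(t,"side")[:1]
    if m: print(t,"side",m[0]["p"],fit([(s,m[0]["mask"],None)],DEV(L),g))
# w0 pose
c=dict(w); E=np.array([[1,-.0,-.001,.65],[-.001,-.951,-.309,.085],[-.001,.309,-.951,.383],[0,0,0,1]]);c["extrinsics"]=E
def q(x,y): return [190+x/2,y/2]
print("supply top corners",atz(c,[q(120,285),q(210,283),q(218,418),q(133,418)],.075))
print("ctrl top edge",atz(c,[q(135,502),q(225,498)],.075))
print("relay",atz(c,[q(88,130),q(205,132)],.075)); print("rail",atz(c,[q(150,180),q(200,175)],.0105))
E
```

```text
w (array([0.4225, 0.2066, 0.1752]), np.float64(0.046))
s (array([0.4228, 0.1977, 0.0338]), np.float64(0.109))
ws (array([0.4226, 0.2062, 0.1733]), np.float64(0.199))
[[0.52192133 0.23455905 0.003     ]
 [0.7015196  0.23980198 0.003     ]]
[[0.57713635 0.22600918 0.0105    ]
 [0.60952719 0.22822045 0.0105    ]]
supply_top side 0.57 (array([ 0.6052, -0.0034,  0.0629]), np.float64(0.16))
relay_top side 0.73 (array([0.5995, 0.1369, 0.0392]), np.float64(0.042))
supply top corners [[ 0.58481679  0.03834388  0.075     ]
 [ 0.62841089  0.03927198  0.075     ]
 [ 0.6310378  -0.03037015  0.075     ]
 [ 0.58704489 -0.03034264  0.075     ]]
ctrl top edge [[ 0.58525646 -0.07883092  0.075     ]
 [ 0.63399551 -0.07644505  0.075     ]]
relay [[0.57496979 0.10799031 0.075     ]
 [0.62763149 0.10709746 0.075     ]]
rail [[0.59170671 0.08692204 0.0105    ]
 [0.61963204 0.08953219 0.0105    ]]
```

```bash
python3 -m inch '[[[14,-35,0],0,91],[[0,0,20],-0.084,91],[[0,0,30],-0.083,91],[[0,0,40],0,91],[[0,0,40],0,91],[[0,0,11],0,91],[[0,0,0],0,91],[[0,0,0],0,40],[[0,0,0],0,40],[[0,0,0],0,40]]'
python3 -m inch '[[[0,0,0],0,36],[[0,0,0],0,36],[[0,0,0],0,36],[[0,0,0],0,36]]'
```

```text
time_s: 3.32
position: [0.4248, 0.2069, 0.0959]
tool_rot: [0.001, 0.646, 0.764, 0.002]
wrist_force: [1.0, -0.5, 0.3]
gripper_width: 0.0756
finger_force: 0.0
time_s: 3.65
position: [0.4233, 0.206, 0.0942]
tool_rot: [0.0, 0.646, 0.764, 0.0]
wrist_force: [-0.3, -0.2, 0.2]
gripper_width: 0.0489
finger_force: 0.0
```

```bash
python3 -m inch '[[[0,0,0],0,30],[[0,0,0],0,30],[[0,0,0],0,30],[[0,0,-20],0,30],[[0,0,-35],0,30],[[0,0,-40],0,30],[[0,0,-20],0.069,30],[[0,0,0],0.069,30]]'
python3 -m inch '[[[-38,7,0],0,30],[[-38,7,0],0,30],[[-38,7,0],0,30],[[-38,7,0],0,30],[[-38,7,0],0,30],[[-38,7,0],0,30],[[-38,7,0],0,30],[[0,0,0],0,30],[[0,0,0],0,30],[[0,0,0],0,30]]'
python3 - <<'E'
from h import *
c=info("wrist"); f=imaging.grab_frame("wrist"); cv2.imwrite("pics/w2.png",f[:,:,::-1]); np.save("w2E.npy",c["extrinsics"]); print(c["extrinsics"].round(4).tolist())
cv2.imwrite("pics/w2c.png",cv2.resize(f[0:300,240:640,::-1],(800,600),interpolation=cv2.INTER_CUBIC))
E
```

```text
time_s: 4.32
position: [0.4258, 0.2077, 0.2133]
tool_rot: [0.002, 0.698, 0.716, 0.004]
wrist_force: [0.6, 0.1, -1.7]
gripper_width: 0.044
finger_force: 29.9
time_s: 5.15
position: [0.4792, -0.0579, 0.2082]
tool_rot: [-0.001, 0.697, 0.717, -0.0]
wrist_force: [0.9, 0.1, -1.9]
gripper_width: 0.0434
finger_force: 30.0
[[0.9996, 0.0269, 0.008, 0.477], [0.028, -0.9511, -0.3078, 0.0265], [-0.0007, 0.3079, -0.9514, 0.3576], [0.0, 0.0, 0.0, 1.0]]
```

View pics/w2c.png

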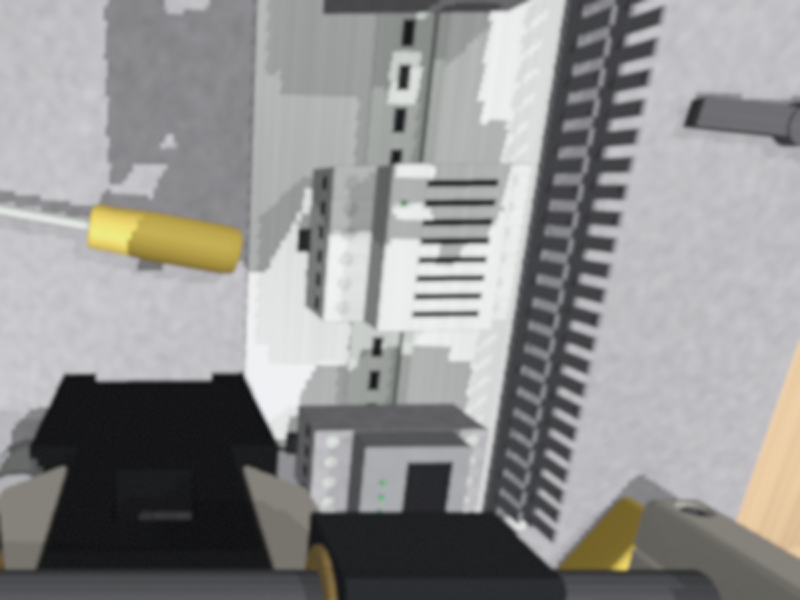

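View w2: supply top face corners (crop) are ≈(393,165), (503,163), (495,326), (378,328). The controller's top +y edge runs (365,443)–(470,440). The plate's left edge runs (255,5)–(246,365), and the rail slots run (406,32)–(373,380).

```bash
python3 - <<'E'
from h import *
c=info("wrist"); c["extrinsics"]=np.load("w2E.npy")
q=lambda L:[[240+a/2,b/2] for a,b in L]
print("sup",atz(c,q([(393,165),(503,163),(495,326),(378,328)]),.075).round(4).tolist())
print("ctl",atz(c,q([(365,443),(470,440)]),.075).round(4).tolist())
print("plate",atz(c,q([(255,5),(246,365)]),.003).round(4).tolist())
print("slots",atz(c,q([(406,32),(373,380)]),.009).round(4).tolist())
s=imaging.regions_of("supply_top","wrist")[:2]
for d in s: print(d["p"],d["extent"],fit([(c,d["mask"],None)],DEV(.072),(.605,0,0.03)))
st=telemetry.read_state(); r=R.from_quat(np.roll(st["tool_rot"],-1)).as_matrix(); print(st["position"],st["time_s"],r.round(4).tolist())
E
```

```text
sup [[0.5768, 0.037, 0.075], [0.6227, 0.0391, 0.075], [0.6328, -0.0302, 0.075], [0.58, -0.0326, 0.075]]
ctl [[0.5814, -0.0889, 0.075], [0.6316, -0.0859, 0.075]]
plate [[0.5239, 0.1115, 0.003], [0.5328, -0.0716, 0.003]]
slots [[0.5976, 0.1006, 0.009], [0.6053, -0.0768, 0.009]]
0.7 [385.3, 78.8, 121.7, 86.1] (array([0.6038, 0.0028, 0.0474]), np.float64(0.029))
0.42 [361.4, 0.9, 210.4, 270.8] (array([ 0.6281,  0.0565, -0.7906]), np.float64(0.74))
[ 0.47930423 -0.05673076  0.20846585] 5.25 [[-0.0315, 0.9995, -0.0007], [0.9995, 0.0315, 0.0007], [0.0007, -0.0006, -1.0]]
```

```bash
python3 -m inch '[[[0,0,0],-0.0145,30],[[-4,32,0],0,30],[[-4,32,0],0,30],[[-4,32,0],0,30],[[-5,31,0],0,30],[[0,0,0],0,30],[[0,0,30],0,30],[[0,0,30],0,30],[[0,0,0],0,30],[[0,0,0],0,30]]'
python3 - <<'E'
from h import *
st=telemetry.read_state();print(st["position"],st["tool_rot"])
f=imaging.grab_frame("side"); cv2.imwrite("pics/s3.png",cv2.resize(f[160:310,200:400,::-1],(800,600),interpolation=cv2.INTER_CUBIC))
c=info("side")
for t,L,g in [("supply_top",.072,(.604,.003,.046)),("relay_top",.054,(.6,.137,.046))]:
    for d in imaging.regions_of(t,"side")[:1]: print(t,d["p"],fit([(c,d["mask"],None)],DEV(L),g,yawfix=.046))
E
```

```text
time_s: 6.08
position: [0.6053, -0.0687, 0.1472]
tool_rot: [-0.002, 0.691, 0.723, -0.001]
wrist_force: [0.3, 0.4, -1.0]
gripper_width: 0.0437
finger_force: 30.0
[ 0.60526926 -0.06865868  0.14721095] [-0.00211491  0.69079747  0.72304398 -0.00133464]
supply_top 0.65 (array([0.6049, 0.0019, 0.2459]), np.float64(0.149))
```

View pics/s3.png

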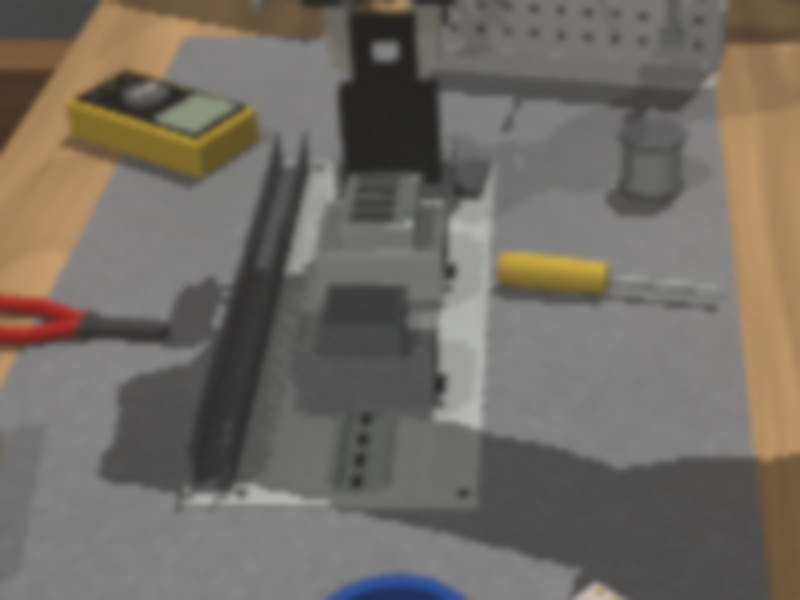

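The side view shows the spacer held upright over the gap behind the supply (crop (390,110)), in line with the row. I'll lower it.

```bash
python3 -m inch '[[[0,1.5,20],0,30],[[0,0,15],0,30],[[0,0,0],0,30],[[0,0,6],0,30],[[0,0,0],0,30],[[0,0,0],0,30]]'; python3 -m inch '[[[0,0,4],0,30],[[0,0,3],0,30],[[0,0,1],0,30],[[0,0,0],0,30],[[0,0,0],0,30]]'
```

```text
time_s: 6.73
position: [0.6096, -0.0699, 0.1089]
tool_rot: [0.001, 0.692, 0.722, 0.001]
wrist_force: [0.4, 0.4, -1.7]
gripper_width: 0.0438
finger_force: 30.0
time_s: 7.15
position: [0.6087, -0.0698, 0.0997]
tool_rot: [-0.0, 0.692, 0.722, -0.0]
wrist_force: [0.2, -0.2, -1.3]
gripper_width: 0.0441
finger_force: 30.0
```

```bash
python3 -m inch '[[[0,0,2],0,30],[[0,0,0.7],0,30],[[0,0,0],0,30]]'; python3 -m inch '[[[-3,0,0],0,30],[[-2,0,0],0,30],[[0,0,0],0,30]]';python3 -m inch '[[[-1.5,0,0],0,30],[[-1.5,0,0],0,30],[[0,0,0],0,30]]'
```

```text
time_s: 7.4
position: [0.6089, -0.0698, 0.097]
tool_rot: [0.0, 0.692, 0.722, 0.0]
wrist_force: [-0.8, 0.2, -1.9]
gripper_width: 0.0438
finger_force: 30.0
time_s: 7.65
position: [0.609, -0.0758, 0.097]
tool_rot: [0.0, 0.692, 0.722, -0.0]
wrist_force: [0.1, -0.7, -1.6]
gripper_width: 0.0438
finger_force: 30.0
time_s: 7.9
position: [0.6092, -0.0778, 0.097]
tool_rot: [-0.0, 0.692, 0.722, 0.0]
wrist_force: [-0.3, -0.4, -1.1]
gripper_width: 0.044
finger_force: 30.0
```

```bash
python3 -m inch '[[[-1.5,0,0],0,30],[[0,0,0],0,30]]';python3 -m inch '[[[-1.5,0,0],0,30],[[0,0,0],0,30]]'
```

```text
time_s: 8.07
position: [0.6092, -0.0781, 0.097]
tool_rot: [-0.001, 0.691, 0.722, 0.0]
wrist_force: [-0.6, 3.5, -0.8]
gripper_width: 0.0441
finger_force: 29.9
time_s: 8.23
position: [0.6091, -0.0782, 0.097]
tool_rot: [-0.001, 0.691, 0.723, 0.001]
wrist_force: [-1.8, 6.5, 0.6]
gripper_width: 0.0437
finger_force: 29.9
```

```bash
python3 - <<'E'
from h import *
f=imaging.grab_frame("scene"); c=info("scene"); u,v=proj(c,[[.607,-.08,.07]])[0].astype(int); print(u,v)
cv2.imwrite("pics/c4.png",cv2.resize(f[v-60:v+60,u-80:u+80,::-1],(800,600),interpolation=cv2.INTER_CUBIC))
E
```

```text
315 245
```

View pics/c4.png

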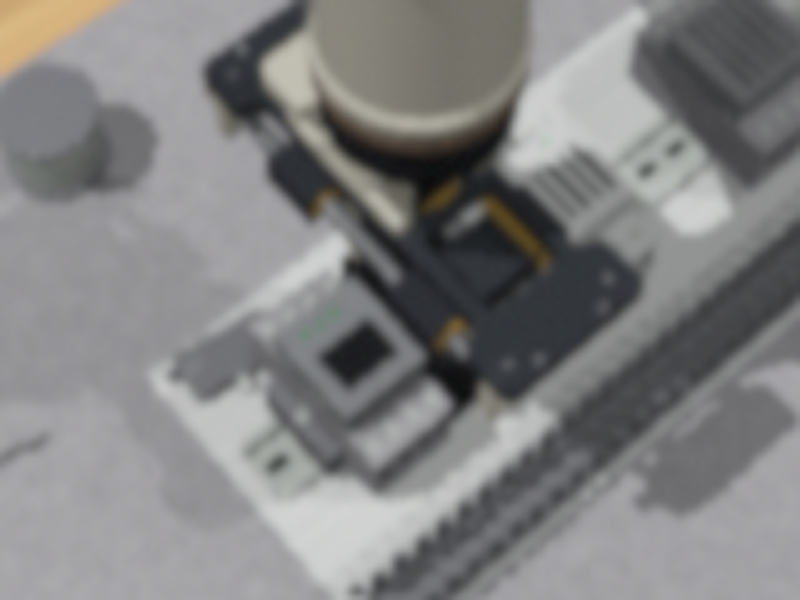

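The scene view shows the spacer down beside the controller, with the contact force building to 6.5 N. I'll release, go over the supply and close the fingers.

```bash
python3 -m inch '[[[2,0,0],0,46],[[0,0,0],0,70],[[0,0,0],0,80],[[0,0,0],0,80],[[0,0,0],0,80],[[0,0,0],0,80],[[0,0,-10],0,80],[[0,0,-25],0,80],[[0,0,-30],0,80],[[0,0,0],0,40]]'
python3 -m inch '[[[38,0,0],0,0],[[38,0,0],0,0],[[38,0,0],0,0],[[38,0,0],0,0],[[0,0,0],0,0],[[0,0,0],0,0],[[0,0,0],0,0],[[0,0,0],0,0]]'
python3 - <<'E'
from h import *
w=info("wrist"); f=imaging.grab_frame("wrist"); cv2.imwrite("pics/w5.png",f[:,:,::-1])
for t,L,g in [("supply_top",.072,(.604,.003,.046)),("relay_top",.054,(.6,.137,.046))]:
    for d in imaging.regions_of(t,"wrist")[:1]: print(t,d["p"],d["extent"],fit([(w,d["mask"],None)],DEV(L),g,yawfix=.046))
s=info("side"); imaging.grab_frame("side")
for t,b,g,z in [("spacer",SP,(.609,-.078,.046),.003),("relay_top",DEV(.054),(.6,.137,.046),0)]:
    for d in imaging.regions_of(t,"side")[:1]: print(t,d["p"],d["extent"],fit([(s,d["mask"],None)],b,g,z0=z,yawfix=.046))
E
```

```text
time_s: 9.12
position: [0.6132, -0.0789, 0.1686]
tool_rot: [0.004, 0.692, 0.722, 0.003]
wrist_force: [0.9, -0.0, 0.0]
gripper_width: 0.0767
finger_force: 0.0
time_s: 9.78
position: [0.603, 0.0711, 0.1623]
tool_rot: [0.001, 0.692, 0.722, -0.0]
wrist_force: [-0.5, -0.7, -0.2]
gripper_width: 0.0249
finger_force: 0.0
supply_top 0.72 [264.2, 208.7, 103.5, 77.7] (array([0.6042, 0.0042, 0.0645]), np.float64(0.527))
relay_top 0.76 [255.3, 79.8, 119.1, 77.7] (array([0.5992, 0.1359, 0.0713]), np.float64(0.027))
spacer 0.75 [283.9, 176.5, 22.8, 33.9] (array([ 0.6163, -0.1296,  0.1169]), np.float64(0.607))
relay_top 0.81 [274.1, 232.7, 34.1, 29.7] (array([0.5989, 0.1338, 0.2889]), np.float64(0.074))
```

View pics/w5.png

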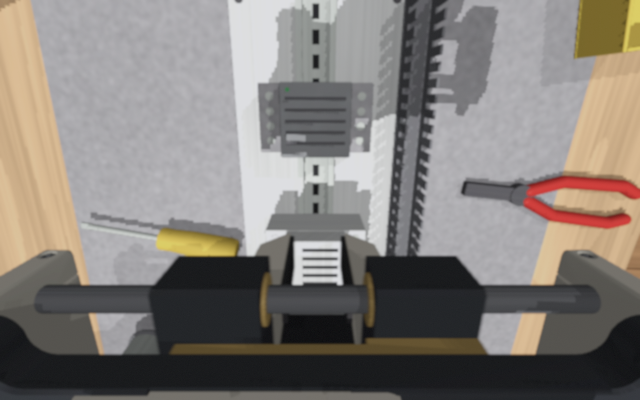

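The wrist view shows the gap between the relay (316,120) and supply (rows >215) free under the closing fingers, and the tool centred on the rail (316). Descending and pushing.

```bash
python3 -m inch '[[[0,0,30],0,0],[[0,0,30],0,0],[[0,0,30],0,0],[[0,0,11],0,0],[[0,0,0],0,0],[[0,0,0],0,0],[[-8,0,0],0,0],[[-4,0,0],0,0],[[0,0,0],0,0]]'
python3 -m inch '[[[-4,0,0],0,0],[[-4,0,0],0,0],[[-4,0,0],0,0],[[-4,0,0],0,0]]'
python3 -m inch '[[[-4,0,0],0,0],[[-4,0,0],0,0],[[0,0,0],0,0]]'
```

```text
time_s: 10.83
position: [0.6046, 0.0589, 0.0627]
tool_rot: [0.001, 0.692, 0.722, 0.001]
wrist_force: [-0.4, 0.1, 0.1]
gripper_width: 0.0001
finger_force: 0.0
time_s: 11.17
position: [0.6039, 0.0482, 0.0617]
tool_rot: [-0.001, 0.691, 0.723, 0.002]
wrist_force: [-1.4, 10.8, 1.1]
gripper_width: 0.0006
finger_force: 5.2
time_s: 11.42
position: [0.6042, 0.0413, 0.0616]
tool_rot: [-0.001, 0.691, 0.723, 0.002]
wrist_force: [-1.4, 7.8, 2.5]
gripper_width: 0.0006
finger_force: 3.8
```

```bash
python3 -m inch '[[[-4,0,0],0,0],[[-4,0,0],0,0],[[-4,0,0],0,0],[[-4,0,0],0,0],[[0,0,0],0,0]]'
python3 -m inch '[[[-3,0,0],0,0],[[0,0,0],0,0]]';python3 -m inch '[[[-2,0,0],0,0],[[0,0,0],0,0]]'
```

```text
time_s: 11.83
position: [0.6049, 0.0254, 0.0616]
tool_rot: [-0.002, 0.691, 0.723, 0.002]
wrist_force: [-2.1, 7.8, 2.3]
gripper_width: 0.0003
finger_force: 3.9
time_s: 12.0
position: [0.6049, 0.0229, 0.0616]
tool_rot: [-0.002, 0.691, 0.723, 0.002]
wrist_force: [-1.8, 8.5, 3.1]
gripper_width: 0.0004
finger_force: 4.3
time_s: 12.17
position: [0.605, 0.0211, 0.0616]
tool_rot: [-0.002, 0.69, 0.723, 0.002]
wrist_force: [-1.4, 9.4, 2.7]
gripper_width: 0.0005
finger_force: 4.6
```

```bash
for i in 1; do python3 -m inch '[[[-2,0,0],0,0],[[0,0,0],0,0]]'; python3 -m inch '[[[-2,0,0],0,0],[[0,0,0],0,0]]'; python3 -m inch '[[[-2,0,0],0,0],[[0,0,0],0,0]]'; done
```

```text
time_s: 12.33
position: [0.6051, 0.0192, 0.0617]
tool_rot: [-0.002, 0.69, 0.723, 0.002]
wrist_force: [-1.3, 9.4, 3.8]
gripper_width: 0.0006
finger_force: 4.7
time_s: 12.5
position: [0.6052, 0.0175, 0.0617]
tool_rot: [-0.002, 0.69, 0.723, 0.002]
wrist_force: [-1.8, 9.0, 2.8]
gripper_width: 0.0003
finger_force: 4.7
time_s: 12.67
position: [0.6052, 0.0173, 0.0617]
tool_rot: [-0.002, 0.69, 0.724, 0.003]
wrist_force: [-1.7, 13.1, 2.9]
gripper_width: 0.0006
finger_force: 6.4
```

```bash
python3 -m inch '[[[-2,0,0],0,0],[[0,0,0],0,0],[[0,0,0],0,0],[[0,0,0],0,0]]'; python3 -m inch '[[[8,0,0],0,0],[[6,0,0],0,0],[[0,0,0],0,0],[[0,0,-25],0,0],[[0,0,-35],0,0],[[0,0,-40],0,40],[[0,0,-15],0,80],[[0,0,0],0,80],[[0,0,0],0,80]]'
python3 - <<'E'
from h import *
f=imaging.grab_frame("scene"); w=info("wrist"); g=imaging.grab_frame("wrist")
a=cv2.resize(f[200:320,235:395,::-1],(400,300),interpolation=cv2.INTER_CUBIC); b=cv2.resize(g[100:340,160:480,::-1],(400,300))
cv2.imwrite("pics/m6.png",np.hstack([a,b])); st=telemetry.read_state(); print(st["position"],st["time_s"])
for d in imaging.regions_of("spacer","wrist")[:1]: print(d["p"],d["extent"])
E
```

```text
time_s: 13.0
position: [0.6052, 0.0172, 0.0617]
tool_rot: [-0.003, 0.69, 0.724, 0.004]
wrist_force: [-2.1, 16.1, 3.0]
gripper_width: 0.0006
finger_force: 8.0
time_s: 13.75
position: [0.6056, 0.0207, 0.1771]
tool_rot: [0.001, 0.692, 0.722, 0.0]
wrist_force: [0.0, 0.4, -1.3]
gripper_width: 0.0226
finger_force: 0.0
[0.60383588 0.02090024 0.17473613] 13.85
0.82 [288.7, 310.5, 58.5, 33.0]
```

View pics/m6.png

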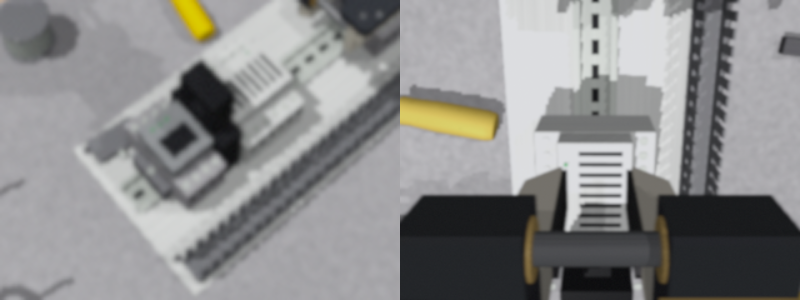

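The picture shows the spacer standing upright and snug between controller and supply. Now I'll re-grasp it and lift it straight out.

```bash
python3 -m inch '[[[-33,0,0],0,80],[[-33,0,0],0,80],[[-33,0.5,0],0,80],[[0,0,0],0,80],[[0,0,0],0,80],[[0,0,0],0,80]]'; python3 -m inch '[[[0,0,0],0,80]]'
```

```text
time_s: 14.4
position: [0.6087, -0.0765, 0.1745]
tool_rot: [-0.001, 0.692, 0.722, -0.0]
wrist_force: [0.1, 0.9, 0.2]
gripper_width: 0.0743
finger_force: 0.0
time_s: 14.48
position: [0.6091, -0.0749, 0.1751]
tool_rot: [-0.001, 0.691, 0.723, -0.0]
wrist_force: [0.1, 0.9, 0.3]
gripper_width: 0.0789
finger_force: 0.0
```

```bash
python3 -m inch '[[[-2,0,20],0,80],[[0,0,30],0,80],[[0,0,20],0,80],[[0,0,7],0,80],[[0,0,0],0,80],[[0,0,0],0,60],[[0,0,0],0,40],[[0,0,0],0,30],[[0,0,0],0,30],[[0,0,0],0,30]]'; python3 -m inch '[[[0,0,0],0,30],[[0,0,0],0,30],[[0,0,0],0,30]]'
```

```text
time_s: 15.32
position: [0.6104, -0.0789, 0.1001]
tool_rot: [0.001, 0.692, 0.722, 0.0]
wrist_force: [0.1, 0.2, 0.1]
gripper_width: 0.0512
finger_force: 0.0
time_s: 15.57
position: [0.6099, -0.0789, 0.0995]
tool_rot: [0.0, 0.692, 0.722, 0.0]
wrist_force: [-1.1, 0.1, 4.3]
gripper_width: 0.0441
finger_force: 29.9
```

```bash
python3 -m inch '[[[0,0,-5],0,30],[[0,0,-15],0,30],[[0,0,-30],0,30],[[0,0,-30],0,30],[[0,0,-20],0,30],[[0,0,0],0,30],[[35,-1,0],0,30],[[35,-1,0],0,30],[[32,0,0],0,30],[[0,0,0],0,30]]'; python3 -m inch '[[[0,0,0],0,30],[[0,0,0],0,30],[[0,0,0],0,30]]'
python3 - <<'E'
from h import *
w=info("wrist"); f=imaging.grab_frame("wrist")
for d in imaging.regions_of("relay_top","wrist")[:1]: print(d["p"],d["extent"],fit([(w,d["mask"],None)],DEV(.054),(.6,.137,.046)))
print(telemetry.read_state()["position"])
s=info("side"); imaging.grab_frame("side")
for d in imaging.regions_of("supply_top","side")[:1]: print("sup",d["p"],d["extent"])
print(proj(s,[[.606,-.0295,.075]]))
E
```

```text
time_s: 16.4
position: [0.6016, 0.0332, 0.1984]
tool_rot: [-0.003, 0.688, 0.726, 0.002]
wrist_force: [0.2, 1.5, -0.0]
gripper_width: 0.044
finger_force: 30.0
time_s: 16.65
position: [0.6029, 0.0213, 0.1981]
tool_rot: [-0.0, 0.692, 0.722, -0.001]
wrist_force: [0.3, -0.1, -1.8]
gripper_width: 0.044
finger_force: 30.0
0.66 [263.1, 12.8, 108.2, 78.3] (array([0.5992, 0.1353, 0.0398]), np.float64(0.035))
[0.60315495 0.02118076 0.19848746]
sup 0.82 [276.1, 203.6, 36.3, 25.1]
[[295.35859645 204.04392016]]
```

```bash
python3 -m inch '[[[3,0,20],0,30],[[0,0,35],0,30],[[0,0,25],0,30],[[0,0,0],0,30],[[0,0,6],0,30],[[0,0,0],0,30]]'; python3 -m inch '[[[0,0,6],0,30],[[0,0,4],0,30],[[0,0,0],0,30],[[0,0,2.5],0,30],[[0,0,0],0,30],[[0,0,0],0,30]]'
```

```text
time_s: 17.35
position: [0.6036, 0.0258, 0.1133]
tool_rot: [0.0, 0.692, 0.722, 0.0]
wrist_force: [0.4, 0.9, -1.5]
gripper_width: 0.044
finger_force: 30.0
time_s: 17.85
position: [0.6032, 0.026, 0.1007]
tool_rot: [0.0, 0.692, 0.722, 0.0]
wrist_force: [0.4, 0.5, -1.4]
gripper_width: 0.0437
finger_force: 30.0
```

```bash
python3 -m inch '[[[0,0,0.8],0,30],[[-3,0,0],0,30],[[-2,0,0],0,30],[[0,0,0],0,30]]'; python3 -m inch '[[[-1,0,0],0,30],[[0,0,0],0,30]]';  python3 -m inch '[[[-1,0,0],0,30],[[0,0,0],0,30]]'
```

```text
time_s: 18.18
position: [0.6034, 0.02, 0.0997]
tool_rot: [0.0, 0.692, 0.722, -0.0]
wrist_force: [-0.3, -1.0, -2.4]
gripper_width: 0.0441
finger_force: 30.0
time_s: 18.35
position: [0.6034, 0.0197, 0.0997]
tool_rot: [0.0, 0.692, 0.722, -0.0]
wrist_force: [-0.5, 0.5, -1.4]
gripper_width: 0.0439
finger_force: 30.0
time_s: 18.52
position: [0.6035, 0.0188, 0.0997]
tool_rot: [0.0, 0.692, 0.722, -0.0]
wrist_force: [0.7, 0.2, -1.1]
gripper_width: 0.0438
finger_force: 30.0
```

```bash
python3 -m inch '[[[-1,0,0],0,30],[[0,0,0],0,30]]';  python3 -m inch '[[[-1,0,0],0,30],[[0,0,0],0,30]]'
```

```text
time_s: 18.68
position: [0.6034, 0.0182, 0.0997]
tool_rot: [-0.0, 0.692, 0.722, 0.0]
wrist_force: [0.7, -0.2, -2.1]
gripper_width: 0.0438
finger_force: 30.0
time_s: 18.85
position: [0.6035, 0.018, 0.0998]
tool_rot: [-0.0, 0.691, 0.722, 0.0]
wrist_force: [-0.6, 2.8, -0.2]
gripper_width: 0.0435
finger_force: 30.0
```

```bash
python3 -m inch '[[[1,0,0],0,46],[[0,0,0],0,70],[[0,0,0],0,80],[[0,0,0],0,80],[[0,0,0],0,80],[[0,0,0],0,80],[[0,0,-10],0,80],[[0,0,-25],0,80],[[0,0,-30],0,80],[[0,0,0],0,40]]'
python3 -m inch '[[[35,0,0],0,0],[[35,0,0],0,0],[[35,0,0],0,0],[[35,0,0],0,0],[[34,0,0],0,0],[[0,0,0],0,0],[[0,0,0],0,0],[[0,0,0],0,0]]'
python3 -m inch '[[[0,0,30],0,0],[[0,0,30],0,0],[[0,0,30],0,0],[[0,0,10],0,0],[[0,0,0],0,0],[[0,0,0],0,0]]'
```

```text
time_s: 19.68
position: [0.6074, 0.0187, 0.1712]
tool_rot: [0.003, 0.691, 0.722, 0.003]
wrist_force: [1.7, 0.8, 0.4]
gripper_width: 0.0767
finger_force: 0.0
time_s: 20.35
position: [0.5961, 0.1915, 0.1651]
tool_rot: [0.0, 0.691, 0.722, -0.0]
wrist_force: [0.4, -0.3, -0.4]
gripper_width: 0.0243
finger_force: 0.0
time_s: 20.85
position: [0.5964, 0.1907, 0.0651]
tool_rot: [0.0, 0.692, 0.722, -0.0]
wrist_force: [0.4, 0.4, 1.2]
gripper_width: 0.0004
finger_force: 0.0
```

```bash
python3 -m inch '[[[-4,0,0],0,0],[[-4,0,0],0,0],[[-4,0,0],0,0],[[-4,0,0],0,0],[[-4,0,0],0,0],[[-4,0,0],0,0],[[-4,0,0],0,0],[[-4,0,0],0,0],[[-4,0,0],0,0],[[-4,0,0],0,0]]'
python3 -m inch '[[[-4,0,0],0,0],[[-4,0,0],0,0],[[-4,0,0],0,0],[[-4,0,0],0,0],[[-4,0,0],0,0],[[-4,0,0],0,0],[[-4,0,0],0,0],[[-4,0,0],0,0],[[-4,0,0],0,0],[[0,0,0],0,0]]'
```

```text
time_s: 21.68
position: [0.5982, 0.1546, 0.0658]
tool_rot: [-0.001, 0.691, 0.723, 0.002]
wrist_force: [-0.0, 5.7, 2.0]
gripper_width: 0.0007
finger_force: 2.7
time_s: 22.52
position: [0.5997, 0.1172, 0.0656]
tool_rot: [-0.0, 0.691, 0.723, 0.001]
wrist_force: [-0.4, 4.1, 2.7]
gripper_width: 0.0005
finger_force: 1.9
```

```bash
python3 -m inch '[[[-4,0,0],0,0],[[-4,0,0],0,0],[[-3,0,0],0,0],[[-3,0,0],0,0],[[0,0,0],0,0]]'
python3 -m inch '[[[-2,0,0],0,0],[[0,0,0],0,0]]'; python3 -m inch '[[[-1,0,0],0,0],[[0,0,0],0,0]]'; python3 -m inch '[[[-1,0,0],0,0],[[0,0,0],0,0]]'
```

```text
time_s: 22.93
position: [0.6003, 0.1029, 0.0653]
tool_rot: [-0.0, 0.691, 0.722, 0.001]
wrist_force: [-0.1, 3.4, 2.7]
gripper_width: 0.0007
finger_force: 2.0
time_s: 23.1
position: [0.6003, 0.1009, 0.0652]
tool_rot: [-0.0, 0.691, 0.723, 0.001]
wrist_force: [-0.1, 4.5, 3.0]
gripper_width: 0.0004
finger_force: 2.5
time_s: 23.27
position: [0.6004, 0.0998, 0.0651]
tool_rot: [0.0, 0.691, 0.723, 0.001]
wrist_force: [1.1, 4.8, 3.7]
gripper_width: 0.0004
finger_force: 2.5
time_s: 23.43
position: [0.6004, 0.0986, 0.065]
tool_rot: [0.0, 0.691, 0.722, 0.001]
wrist_force: [0.4, 4.0, 3.6]
gripper_width: 0.0003
finger_force: 2.5
```

```bash
python3 -m inch '[[[-1,0,0],0,0],[[0,0,0],0,0]]'; python3 -m inch '[[[-1,0,0],0,0],[[0,0,0],0,0]]'; python3 -m inch '[[[-1,0,0],0,0],[[0,0,0],0,0]]'
```

```text
time_s: 23.6
position: [0.6004, 0.0974, 0.0649]
tool_rot: [0.0, 0.691, 0.722, 0.0]
wrist_force: [0.6, 5.1, 3.2]
gripper_width: 0.0009
finger_force: 2.5
time_s: 23.77
position: [0.6004, 0.0964, 0.0649]
tool_rot: [0.0, 0.691, 0.722, 0.0]
wrist_force: [0.6, 4.8, 2.7]
gripper_width: 0.0004
finger_force: 2.4
time_s: 23.93
position: [0.6004, 0.0962, 0.0649]
tool_rot: [-0.0, 0.691, 0.723, 0.001]
wrist_force: [0.8, 6.0, 3.6]
gripper_width: 0.0004
finger_force: 3.2
```

```bash
python3 -m inch '[[[-1,0,0],0,0],[[0,0,0],0,0]]'; python3 -m inch '[[[-0.5,0,0],0,0],[[0,0,0],0,0],[[0,0,0],0,0]]'
```

```text
time_s: 24.1
position: [0.6005, 0.0962, 0.065]
tool_rot: [-0.001, 0.691, 0.723, 0.001]
wrist_force: [0.9, 8.1, 2.7]
gripper_width: 0.0008
finger_force: 4.0
time_s: 24.35
position: [0.6004, 0.0962, 0.065]
tool_rot: [-0.001, 0.691, 0.723, 0.001]
wrist_force: [1.6, 8.8, 2.3]
gripper_width: 0.0004
finger_force: 4.4
```

```bash
python3 -m inch '[[[6,0,0],0,0],[[6,0,0],0,0],[[0,0,0],0,0],[[0,0,-30],0,0],[[0,0,-40],0,0],[[0,0,-40],0,80],[[-29,0,0],0,80],[[-29,0,0],0,80],[[-28,0,0],0,80],[[0,0,0],0,80]]'; python3 -m inch '[[[0,0,0],0,80],[[0,0,0],0,80],[[0,0,0],0,80],[[0,0,0],0,80]]'
```

```text
time_s: 25.18
position: [0.6032, 0.0093, 0.1742]
tool_rot: [0.002, 0.695, 0.719, -0.003]
wrist_force: [0.8, -2.9, -0.4]
gripper_width: 0.029
finger_force: 0.0
time_s: 25.52
position: [0.6032, 0.0211, 0.1746]
tool_rot: [-0.0, 0.691, 0.723, 0.0]
wrist_force: [-0.7, 0.2, 0.5]
gripper_width: 0.056
finger_force: 0.0
```

```bash
python3 -m inch '[[[-2.5,0,0],0,80],[[0,0,0],0,80],[[0,0,0],0,80],[[0,0,0],0,80],[[0,0,25],0,80],[[0,0,30],0,80],[[0,0,15],0,80],[[0,0,6],0,80],[[0,0,0],0,80],[[0,0,0],0,60]]'; python3 -m inch '[[[0,0,0],0,30],[[0,0,0],0,30],[[0,0,0],0,30],[[0,0,0],0,30],[[0,0,0],0,30],[[0,0,0],0,30],[[0,0,0],0,30]]'
```

```text
time_s: 26.35
position: [0.604, 0.0173, 0.0992]
tool_rot: [0.0, 0.692, 0.722, 0.0]
wrist_force: [0.1, 0.2, 0.2]
gripper_width: 0.0764
finger_force: 0.0
time_s: 26.93
position: [0.6037, 0.017, 0.0992]
tool_rot: [0.0, 0.692, 0.722, 0.0]
wrist_force: [-0.8, 0.8, 3.7]
gripper_width: 0.0439
finger_force: 30.0
```

```bash
python3 -m inch '[[[0,0,-5],0,30],[[0,0,-15],0,30],[[0,0,-30],0,30],[[0,0,-30],0,30],[[0,0,-20],0,30],[[0,0,0],0,30]]'
cat >> h.py <<'E'
STB=[(-.145,.145,-.002,0,0,.175),(-.145,.145,0,.04,0,.003)]+[(x-.003,x+.003,0,.07,.147,.153) for x in(-.105,0,.105)]
def sils(c,x,y,yaw,boxes=STB):
    im=np.zeros((800,1280),np.uint8); ca,sa=np.cos(yaw),np.sin(yaw)
    for b in boxes:
        P=np.array([[i,j,k] for i in b[:2] for j in b[2:4] for k in b[4:]])
        Q=np.c_[x+ca*P[:,0]-sa*P[:,1],y+sa*P[:,0]+ca*P[:,1],P[:,2]]
        cv2.fillConvexPoly(im,cv2.convexHull(np.round((proj(c,Q)*2+.5)*16).astype(np.int32)),1,shift=4)
    return im>0
def fits(obs,g):
    big=[(c,cv2.resize(m.astype(np.uint8),(1280,800),interpolation=cv2.INTER_NEAREST)>0) for c,m in obs]
    def cost(p):
        return sum(1-(s&m).sum()/(s|m).sum() for c,m in big for s in [sils(c,*p)])
    x0=np.array(g); r=minimize(cost,x0,method="Nelder-Mead",options=dict(initial_simplex=x0+np.array([[0,0,0],[.02,0,0],[0,.02,0],[0,0,.15]]),xatol=1e-4,fatol=1e-4))
    return r.x.round(4),round(r.fun,3)
E
python3 - <<'E'
from h import *
o=[]
for n in ["scene","side"]:
    imaging.grab_frame(n); d=imaging.regions_of("stand",n)[0]; print(n,d["p"],d["extent"]); o.append((info(n),d["mask"])); print(fits(o[-1:],(.49,-.44,0)),fits(o[-1:],(.49,-.44,.2)))
    np.save(f"st_{n}.npy",d["mask"])
print(fits(o,(.49,-.44,0)))
E
```

```text
time_s: 27.43
position: [0.6065, 0.0176, 0.2038]
tool_rot: [0.003, 0.691, 0.722, 0.003]
wrist_force: [0.8, 0.2, -0.5]
gripper_width: 0.0437
finger_force: 30.0
scene 0.56 [126.4, 212.0, 95.1, 157.6]
(array([ 0.4847, -0.3909, -0.2397]), np.float64(0.235)) (array([ 0.4847, -0.3908, -0.2401]), np.float64(0.236))
side 0.57 [303.2, 126.2, 80.4, 56.4]
(array([ 0.4801, -0.3833, -0.1807]), np.float64(0.194)) (array([ 0.4871, -0.3831, -0.2037]), np.float64(0.191))
(array([ 0.4847, -0.3905, -0.2417]), np.float64(0.437))
```

```bash
python3 -m inch '[[[0,0,-39],0,30],[[0,0,-39],0,30],[[0,0,-38],0,30],[[-30,-21,0],0,30],[[-30,-21,0],0,30],[[-30,-21,0],0,30],[[-30,-21,0],0,30],[[-30,-21,0],0,30],[[-30,-21,0],0,30],[[-30,-21,0],0,30]]'; python3 -m inch '[[[-30,-21,0],0,30],[[-30,-21,0],0,30],[[-30,-21,0],0,30],[[-30,-21,0],0,30],[[0,0,0],0.0953,30],[[0,0,0],0.0953,30],[[0,0,0],0.0953,30],[[0,0,0],0,30],[[0,0,0],0,30],[[0,0,0],0,30]]'
python3 - <<'E'
from h import *
w=info("wrist"); f=imaging.grab_frame("wrist"); np.save("w7.npy",f); np.save("w7E.npy",w["extrinsics"]); print(w["extrinsics"].round(3).tolist())
r,q=np.array([.4847,-.3909]),-.2401
X=np.array([np.cos(q),np.sin(q)]);Y=np.array([-np.sin(q),np.cos(q)])
P=[[*(r+X*a+Y*b),z] for a,b,z in [(0,0,.15),(0,.07,.15),(0,.07,.16),(-.145,0,.175),(.145,0,.175),(.105,.07,.15),(-.105,.07,.15),(.145,.04,.003)]]
print(proj(w,P).round(0).tolist())
for d in imaging.regions_of("stand","wrist")[:2]: print(d["p"],d["extent"]); np.save("w7m.npy",d["mask"])
# bright/edge profile across predicted prong
g=cv2.cvtColor(f,cv2.COLOR_RGB2GRAY)
(u0,v0),(u1,v1)=proj(w,P[:2])
for t in (.4,.6,.8,.95,1.1):
    u=u0+t*(u1-u0);v=v0+t*(v1-v0); print(t,round(u),round(v),g[int(v),int(u)-24:int(u)+25:2].tolist())
E
```

```text
time_s: 28.47
position: [0.4636, -0.2002, 0.313]
tool_rot: [-0.002, 0.692, 0.722, -0.0]
wrist_force: [0.4, -0.5, -2.5]
gripper_width: 0.0439
finger_force: 30.0
time_s: 29.3
position: [0.3868, -0.3223, 0.3137]
tool_rot: [-0.001, 0.786, 0.618, -0.0]
wrist_force: [0.2, -0.3, -1.5]
gripper_width: 0.0438
finger_force: 30.0
[[0.971, -0.226, -0.074, 0.407], [-0.237, -0.924, -0.299, -0.24], [-0.001, 0.308, -0.951, 0.463], [0.0, 0.0, 0.0, 1.0]]
[[422.0, 219.0], [429.0, 153.0], [433.0, 155.0], [283.0, 228.0], [577.0, 228.0], [535.0, 153.0], [324.0, 153.0], [493.0, 155.0]]
0.64 [293.4, 128.1, 292.1, 91.8]
0.53 [400.8, 0.6, 68.7, 19.9]
0.4 425 193 [142, 141, 140, 122, 93, 89, 114, 139, 140, 138, 156, 216, 227, 175, 126, 122, 125, 133, 140, 140, 141, 140, 140, 141, 140]
0.6 427 180 [134, 139, 139, 139, 138, 138, 137, 118, 103, 111, 180, 229, 215, 154, 138, 138, 130, 116, 114, 124, 137, 138, 133, 129, 124]
0.8 428 166 [185, 185, 185, 184, 184, 184, 184, 184, 184, 172, 206, 230, 200, 182, 183, 184, 184, 184, 184, 178, 165, 158, 158, 159, 159]
0.95 429 157 [186, 185, 185, 185, 184, 184, 184, 183, 170, 200, 229, 204, 185, 184, 184, 184, 184, 183, 184, 184, 184, 184, 181, 183, 184]
1.1 430 147 [180, 180, 181, 182, 183, 182, 183, 179, 168, 203, 207, 188, 184, 183, 184, 184, 186, 185, 184, 184, 184, 184, 185, 184, 184]
```

```bash
python3 - <<'E'
from h import *
w=info("wrist"); w["extrinsics"]=np.load("w7E.npy"); f=np.load("w7.npy"); g=cv2.cvtColor(f,cv2.COLOR_RGB2GRAY).astype(int)
for v in range(120,236,4):
    print(v,g[v,412:442:2].tolist())
m=np.load("w7m.npy"); vv,uu=np.nonzero(m); print([ (u,vv[uu==u].min(),vv[uu==u].max()) for u in range(296,585,24) if (uu==u).any()])
E
```

```text
120 [141, 143, 144, 142, 142, 143, 142, 141, 141, 143, 145, 144, 143, 142, 146]
124 [139, 140, 143, 145, 143, 140, 139, 138, 141, 143, 146, 145, 142, 140, 141]
128 [137, 137, 139, 143, 146, 146, 143, 142, 144, 143, 141, 141, 141, 143, 144]
132 [143, 141, 140, 138, 139, 141, 141, 142, 143, 147, 147, 142, 140, 142, 142]
136 [138, 138, 140, 140, 140, 142, 143, 144, 142, 142, 142, 140, 141, 144, 140]
140 [139, 141, 139, 140, 142, 135, 135, 184, 208, 177, 147, 143, 140, 141, 140]
144 [156, 159, 162, 165, 164, 148, 160, 184, 193, 183, 180, 181, 182, 184, 184]
148 [186, 184, 183, 182, 178, 171, 218, 221, 191, 183, 183, 184, 184, 185, 185]
152 [186, 186, 184, 182, 178, 173, 221, 220, 189, 183, 184, 184, 184, 184, 184]
156 [185, 184, 184, 184, 179, 175, 223, 220, 189, 185, 184, 184, 184, 184, 184]
160 [184, 185, 185, 185, 180, 178, 225, 220, 187, 184, 185, 184, 183, 183, 183]
164 [184, 184, 184, 185, 180, 178, 226, 219, 184, 183, 184, 184, 184, 184, 184]
168 [184, 183, 183, 184, 180, 180, 227, 218, 187, 183, 181, 180, 179, 178, 168]
172 [154, 151, 148, 145, 143, 177, 228, 217, 154, 123, 122, 
[... 619 characters left out ...]
147, 125, 127, 136, 139, 139, 140, 140]
208 [141, 141, 131, 114, 146, 159, 161, 162, 160, 160, 158, 144, 141, 141, 141]
212 [141, 141, 141, 141, 141, 141, 140, 140, 140, 140, 140, 140, 139, 138, 138]
216 [175, 177, 185, 194, 196, 205, 212, 218, 221, 224, 226, 229, 236, 239, 239]
220 [234, 231, 233, 229, 225, 224, 221, 215, 207, 209, 208, 203, 198, 199, 198]
224 [126, 171, 196, 192, 184, 190, 191, 188, 183, 185, 193, 191, 187, 189, 193]
228 [124, 172, 196, 194, 185, 188, 191, 191, 185, 184, 193, 193, 189, 189, 194]
232 [121, 153, 186, 197, 189, 188, 194, 199, 191, 187, 200, 203, 198, 197, 202]
[(416, np.int64(7), np.int64(16)), (440, np.int64(0), np.int64(9)), (464, np.int64(0), np.int64(1))]
```

```bash
python3 - <<'E'
from h import *
w=info("wrist"); w["extrinsics"]=np.load("w7E.npy")
a,b,t=atz(w,[[425,209],[425,146],[427.5,140.5]],.15); t2=atz(w,[[427.5,140.5]],.16)[0]; top=atz(w,[[350,216],[500,216]],.175)
print(a,b,t2,np.linalg.norm(a-b),"yaw",-np.arctan2((b-a)[0],(b-a)[1])); print(top)
st=telemetry.read_state(); Rm=R.from_quat(np.roll(st["tool_rot"],-1)).as_matrix(); p=np.array(st["position"]); yaw=np.arctan2(Rm[1,1],Rm[0,1]); print(p,yaw,st["time_s"])
E
```

```text
[ 0.48910753 -0.38061859  0.15      ] [ 0.49810759 -0.31457881  0.15      ] [ 0.49821363 -0.30755701  0.16      ] 0.06665022603700083 yaw -0.13544793657961013
[[ 0.41059094 -0.35934591  0.175     ]
 [ 0.55248777 -0.39395763  0.175     ]]
[ 0.38704961 -0.32238679  0.31420879] -0.24011415588645527 29.4
```

```bash
python3 -m inch '[[[0,0,0],-0.09,30],[[18,27.5,0],0,30],[[18,27.5,0],0,30],[[18,27.5,0],0,30],[[18,27.5,0],0,30],[[0,0,0],0,30],[[0,0,0],0,30],[[0,0,0],0,30]]'
python3 - <<'E'
from h import *
print("reel",atz(info("side"),[[363,198]],.025),atz(info("scene"),[[245,210]],.025), atz(info("scene"),[[173,240],[220,245]],.03)[0])
st=telemetry.read_state(); Rm=R.from_quat(np.roll(st["tool_rot"],-1)).as_matrix(); p=np.array(st["position"]); yaw=np.arctan2(Rm[1,1],Rm[0,1])
d=np.array([.506,-.268])-p[:2]; print(p,yaw,"x_t",d@Rm[:2,0],"y_t",d@Rm[:2,1])
E
```

```text
time_s: 30.07
position: [0.5063, -0.2683, 0.3142]
tool_rot: [-0.0, 0.758, 0.652, -0.0]
wrist_force: [-0.7, -1.3, -1.2]
gripper_width: 0.0438
finger_force: 30.0
reel [[ 0.40753606 -0.15976033  0.025     ]] [[ 0.40597493 -0.14700846  0.025     ]] [ 0.37264335 -0.32734717  0.03      ]
[ 0.50633602 -0.26832755  0.31421998] -0.1511297364127901 x_t 0.00027322391742213615 y_t -0.00038150147543520425
```

```bash
python3 -m inch '[[[0,0,38],0,30],[[0,0,38],0,30],[[0,0,38],0,30],[[0,0,38],0,30],[[0,0,17],0,30],[[0,0,0],0,30],[[0,0,0],0,30],[[0,0,0],0,30]]'; python3 -m inch '[[[-10,0,0],0,30],[[-8,0,0],0,30],[[-5,0,0],0,30],[[-5,0,0],0,30],[[-5,0,0],0,30],[[0,0,0],0,30]]'; python3 -m inch '[[[-4,0,0],0,30],[[-4,0,0],0,30],[[0,0,0],0,30]]'
```

```text
time_s: 30.73
position: [0.5075, -0.2696, 0.1475]
tool_rot: [0.001, 0.759, 0.651, 0.0]
wrist_force: [0.9, -0.4, -1.5]
gripper_width: 0.0441
finger_force: 30.0
time_s: 31.23
position: [0.5013, -0.3027, 0.146]
tool_rot: [0.0, 0.759, 0.651, -0.0]
wrist_force: [-0.6, 0.0, -1.2]
gripper_width: 0.044
finger_force: 30.0
time_s: 31.48
position: [0.5003, -0.3098, 0.1456]
tool_rot: [0.0, 0.759, 0.651, -0.0]
wrist_force: [-0.7, -0.0, -2.8]
gripper_width: 0.0436
finger_force: 30.0
```

```bash
python3 -m inch '[[[-4,0,0],0,30],[[-4,0,0],0,30],[[-4,0,0],0,30],[[0,0,0],0,30]]'; python3 -m inch '[[[-4,0,0],0,30],[[-4,0,0],0,30],[[-4,0,0],0,30],[[-4,0,0],0,30],[[0,0,0],0,30]]'
python3 - <<'E'
from h import *
s=info("side"); f=imaging.grab_frame("side")
for d in imaging.regions_of("spacer","side")[:1]: print(d["p"],d["extent"])
p=np.array(telemetry.read_state()["position"]); c=[p[0],p[1],p[2]+.008]; u,v=proj(s,[c])[0]; print(p,u,v)
g=cv2.cvtColor(f,cv2.COLOR_RGB2GRAY)
print(g[int(v)-10:int(v)+11,int(u)-10:int(u)+11])
E
```

```text
time_s: 31.82
position: [0.4983, -0.322, 0.1457]
tool_rot: [0.0, 0.759, 0.651, -0.0]
wrist_force: [0.2, -0.6, -2.7]
gripper_width: 0.0437
finger_force: 30.0
time_s: 32.23
position: [0.4959, -0.3379, 0.1457]
tool_rot: [0.0, 0.759, 0.651, -0.0]
wrist_force: [0.5, -0.7, -1.0]
gripper_width: 0.0436
finger_force: 30.0
0.65 [326.0, 131.6, 24.6, 35.6]
[ 0.49614453 -0.33670071  0.14566647] 336.9718206555091 139.52980921867442
[[ 97  97  95  90  86  97 109 107 102  97  97 102 111 111 100  92  90  86
   86  86  86]
 [ 99  98  97  88  76  79  91  96  97  97  98 101 106 110 105  99  96  95
   96  97  97]
 [ 99  98  96  84  64  54  60  65  67  69  70  71  73  76  80  78  77  83
   92  97  99]
 [ 99  98  95  81  57  40  38  38  41  42  43  44  45  46  49  49  50  64
   86  96  99]
 [ 99  98  95  81  57  36  32  33  33  34  34  34  34  34  34  36  37  56
   85  98 100]
 [ 99  99  96  83  58  38  32  31  32  33  33  34  32  32  32  33  36  58
   89 104 105]
 [ 98  98  96  84  59  38  32  33  31  33  33  33  33  33  32  33  36  59
   91 107 110]
 [ 99 100  96  84  59  38  32  32  33  38  39  39  37  
[... 491 characters left out ...]
5  93  66  41  33  33  41  66  80  76  61  48  39  35  37  58
   92 106 106]
 [ 92  97 103  94  67  42  33  33  36  51  64  58  44  36  34  34  35  58
   92 104  95]
 [103 101 101  93  68  43  33  32  35  41  47  44  36  33  33  33  37  57
   90 101  93]
 [107  98  90  82  62  41  34  33  33  34  36  34  32  32  34  33  36  54
   84  98  97]
 [101  85  68  58  46  36  33  34  32  32  32  34  33  32  33  33  34  44
   67  81  90]
 [ 86  65  47  38  36  33  33  34  33  34  32  33  32  32  32  33  32  36
   45  55  63]
 [ 69  48  36  33  34  33  33  33  31  33  33  33  33  32  33  33  33  33
   34  38  39]
 [ 69  46  35  32  33  32  32  32  33  34  33  33  32  33  32  34  32  32
   32  33  34]]
```

```bash
python3 -m inch '[[[-4,0,0],0,30],[[-3,0,0],0,30],[[0,0,4],0,30],[[0,0,4],0,30],[[0,0,0],0,30]]'; python3 -m inch '[[[0,0,2.5],0,30],[[0,0,1.5],0,30],[[0,0,0],0,30]]';  python3 -m inch '[[[0,0,1.2],0,30],[[0,0,0],0,30]]'
```

```text
time_s: 32.75
position: [0.4946, -0.3429, 0.1365]
tool_rot: [-0.001, 0.759, 0.651, -0.0]
wrist_force: [1.0, 0.4, -0.5]
gripper_width: 0.0438
finger_force: 30.0
time_s: 33.0
position: [0.4951, -0.343, 0.1332]
tool_rot: [-0.0, 0.759, 0.651, -0.0]
wrist_force: [-0.3, 0.2, -1.8]
gripper_width: 0.0438
finger_force: 30.0
time_s: 33.17
position: [0.4952, -0.3433, 0.1324]
tool_rot: [-0.0, 0.759, 0.651, 0.0]
wrist_force: [-0.6, -0.0, -1.4]
gripper_width: 0.044
finger_force: 30.0
```

```bash
python3 -m inch '[[[0,0,1],0,30],[[0,0,0],0,30]]'; python3 -m inch '[[[0,0,1],0,30],[[0,0,0],0,30]]'; python3 -m inch '[[[0,0,1],0,30],[[0,0,0],0,30]]'
```

```text
time_s: 33.33
position: [0.4954, -0.3434, 0.1321]
tool_rot: [0.0, 0.759, 0.651, 0.0]
wrist_force: [-2.3, 1.1, 2.5]
gripper_width: 0.0437
finger_force: 30.0
time_s: 33.5
position: [0.4954, -0.3434, 0.1319]
tool_rot: [0.0, 0.759, 0.651, -0.0]
wrist_force: [-3.7, 1.9, 8.6]
gripper_width: 0.0441
finger_force: 30.0
time_s: 33.67
position: [0.4954, -0.3435, 0.1318]
tool_rot: [0.0, 0.759, 0.651, -0.0]
wrist_force: [-6.2, 2.9, 14.9]
gripper_width: 0.0437
finger_force: 30.0
```

```bash
python3 -m inch '[[[0,0,-3],0,30],[[0,0,0],0,45],[[0,0,0],0,48],[[0,0,0],0,52],[[0,0,0],0,60],[[0,0,0],0,70],[[0,0,0],0,75],[[0,0,0],0,75],[[0,0,0],0,75]]'; python3 -m inch '[[[0,0,-10],0,75],[[0,0,-20],0,75],[[0,0,-30],0,75],[[0,0,-30],0,75],[[0,0,-30],0,75],[[30,0,0],0,75],[[30,0,0],0,75],[[30,0,0],0,75],[[0,0,0],0,75]]'
python3 - <<'E'
from h import *
s=info("side"); c=info("scene"); o=[]
for n,k in (("side",s),("scene",c)):
    imaging.grab_frame(n)
    for d in imaging.regions_of("spacer",n)[:1]:
        print(n,d["p"],d["extent"],fit([(k,d["mask"],None)],SP,(.495,-.342,-.15),z0=.036,yawfix=-.15)); u,v=proj(k,[[.495,-.342,.036+.065]])[0]; print("expected centre",u,v)
s2=info("side")
for t,L,g in [("supply_top",.072,(.606,-.03,.046)),("relay_top",.054,(.602,.0585,.046))]:
    imaging.grab_frame("scene")
    for d in imaging.regions_of(t,"scene")[:1]: print(t,d["p"],fit([(c,d["mask"],None)],DEV(L),g,yawfix=.046))
st=telemetry.read_state(); print(st["time_s"],st["position"])
E
```

```text
time_s: 34.42
position: [0.4952, -0.3434, 0.1324]
tool_rot: [-0.0, 0.759, 0.651, 0.0]
wrist_force: [-0.4, -0.3, 0.6]
gripper_width: 0.0745
finger_force: 0.0
time_s: 35.17
position: [0.5111, -0.2466, 0.254]
tool_rot: [-0.0, 0.756, 0.655, 0.002]
wrist_force: [-0.1, 0.8, 0.2]
gripper_width: 0.0748
finger_force: 0.0
side 0.63 [327.3, 134.6, 21.7, 34.5] (array([ 0.4947, -0.3559,  0.0482]), np.float64(0.197))
expected centre 337.43305379796243 153.1819367909147
scene 0.67 [162.7, 251.2, 37.9, 46.8] (array([ 0.4949, -0.3427,  0.0933]), np.float64(0.068))
expected centre 184.13644062726317 271.37726266435686
supply_top 0.93 (array([ 0.607 , -0.0306,  0.0297]), np.float64(0.067))
relay_top 0.62 (array([0.6026, 0.0571, 0.0802]), np.float64(0.053))
35.5667 [ 0.50846184 -0.25573449  0.25239437]
```

```bash
python3 -m inch '[[[0,0,0],0,75],[[0,0,0],0,75],[[0,0,0],0,75],[[0,0,0],0,75],[[0,0,0],0,75],[[0,0,0],0,75],[[0,0,0],0,75],[[0,0,0],0,75],[[0,0,0],0,75],[[0,0,0],0,75]]' >/dev/null; python3 -m inch '[[[0,0,0],0,75],[[0,0,0],0,75],[[0,0,0],0,75],[[0,0,0],0,75],[[0,0,0],0,75],[[0,0,0],0,75],[[0,0,0],0,75],[[0,0,0],0,75],[[0,0,0],0,75],[[0,0,0],0,75]]' >/dev/null; python3 -m inch '[[[0,0,0],0,75],[[0,0,0],0,75],[[0,0,0],0,75],[[0,0,0],0,75],[[0,0,0],0,75],[[0,0,0],0,75],[[0,0,0],0,75],[[0,0,0],0,75],[[0,0,0],0,75],[[0,0,0],0,75]]'
python3 - <<'E'
from h import *
F=[imaging.grab_frame("scene").astype(int) for _ in range(6)]
print([np.abs(F[i]-F[0])[240:305,155:210].max() for i in range(1,6)])
c=info("scene"); d=imaging.regions_of("spacer","scene")[0]; print(d["p"],d["extent"],fit([(c,d["mask"],None)],SP,(.495,-.342,-.15),z0=.036))
E
```

```text
time_s: 38.07
position: [0.5089, -0.2544, 0.2525]
tool_rot: [-0.0, 0.759, 0.651, 0.0]
wrist_force: [-0.2, 0.2, 0.5]
gripper_width: 0.075
finger_force: 0.0
[np.int64(6), np.int64(6), np.int64(6), np.int64(6), np.int64(6)]
0.64 [166.6, 248.7, 35.8, 48.4] (array([ 0.4949, -0.3418, -0.1381]), np.float64(0.067))
```

The spacer hangs still at the expected place, and the arm is clear. Handing in.

```bash
python3 -c "
from rig import workorder; print(workorder.finish_job())"
```

```text
the job is handed in; nothing more can be done
None
```

I handed the job in at about 38 s with both gaps set and the spacer hanging still and released on the middle prong; my camera fits put relay to supply at about 88 mm centre to centre, on target, and the hand-in gave no verdict.

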